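# Take the interlock key out of its guard box and hang it up

### The job

Lock out the kiln: the interlock key hangs in the slotted cover of the grey guard box with its bit turned across the slot. Without forcing it, turn the key until the bit lies along the slot, lift it out, and hang it by its collar in the notch of the empty key rest, upright and pushed to the back of the notch. Leave the spare key with the round bow hanging where it is.

Things in the scene. Friction and masses are not known exactly. Their poses are not given: they have to be found in the camera images.
- interlock_key: Loose upright steel key, about 0.12 kg. Origin on the stem axis at the underside of its round collar (30 mm wide, 6 mm thick), which lies on the guard box's cover at the start; z up, +x the way its bit points. A round stem, 10 mm thick, goes 40 mm down from the collar through the slot, to the bit. At the start the bit is turned 43 to 80 degrees anticlockwise, from above, from the slot
- bow_mid (a point): Middle of the grip on the interlock key's flat rectangular bow, on the stem axis, 37 mm above the collar's underside. The bow is 10 mm thick (key's y), from x = -14 to +34 mm (overhanging to the same side as the bit) and from 20 to 54 mm above the collar's underside; only the stem lies between bow and collar. Axes as the key's
- bit_tip (a point): Lower outer end of the interlock key's bit. The bit is a flat bar 9 mm wide (key's y) and 10 mm tall, from 30 to 40 mm below the collar's underside, that runs from x = -5 to +36 mm in the key's frame; this point is at x = 36, 40 mm below
- guard_box: Fixed hollow box, 110 x 110 x 50 mm, grey sides, bright 5 mm thick cover. Origin on the table under its middle. The cover has one slot, 18 mm wide, straight along the box's x at y = 0, from x = -9 to +41 mm. The key's stem stands at x = 0. Inside, the bit can turn freely and has 25 mm of lift before it meets the cover; it passes up only when it points along the box's +x
- slot_start (a point): On top of the guard box's cover, 50 mm above the table, at the middle of the box and on the slot's centre line, where the key's stem stands; axes as the box's
- free_rest: Fixed dark steel key rest, empty; left or right one of two. Origin on the table under the seat. Fork plate 58 mm wide, 6 mm thick, top 50 mm above the table; its notch, 18 mm wide along the rest's x at y = 0, is open at x = -37 mm and ends at x = +5 mm. Post behind, from x = 44 mm; foot plate 8 mm thick below. Open above. The hung key's bit may point any way
- free_rest_seat (a point): Seat of the empty rest, on top of its fork plate (50 mm above the table): here lies the key's origin when its stem touches the back end of the notch and its collar lies on the plate; axes as the rest's
- used_rest: Another fixed key rest of the same shape and size, taken by the spare key
- spare_key: Loose key with the same collar, stem and bit as the interlock key, but a round disc bow 38 mm across; hangs in the other rest and stays there. Origin at the underside of its collar
Mind the look-alikes: they are no part of the job. Leave any brown look-alike of the interlock_key alone.

How it is judged:
On the way, in this order (a step that is already met when the one before it is completed fails the run):
1. the key's bit lies along the slot while it is still under the cover (angle between the x axis of interlock_key and the x axis of guard_box, either way round below 0.3 rad and z of bit_tip in the frame of guard_box below 0.045 m and horizontal distance between interlock_key and slot_start below 0.03 m), for 0.05 s.
2. the key is out of the guard box, its bit clear above the cover (z of bit_tip in the frame of slot_start above 0.004 m), for 0.05 s.
At the end, for the whole second after the job is handed in: The interlock key hangs at rest in the empty rest, its stem axis within 11 mm of the seat point at the back of the notch, the underside of its collar within 4 mm of the top of the fork plate, upright within 0.15 rad; the spare key hangs within 20 mm of where it was (horizontal distance between interlock_key and free_rest_seat below 0.011 m and z of interlock_key in the frame of free_rest_seat between -0.004 and 0.004 m and angle between interlock_key's own z axis and vertical below 0.15 rad and linear speed of interlock_key below 0.02 m/s and distance of spare_key from where it was at the start of the episode below 0.02 m); the robot touches nothing.
It fails at once if the key is forced against the guard box (over 40 N) (contact force between interlock_key and guard_box above 40 N).
It fails at once if the spare key is moved by more than 20 mm (distance of spare_key from where it was at the start of the episode above 0.02 m).
It also fails if it takes over 58 s, if anything falls off the work surface, if the arm or the gripper's body presses on something with over 40 N, if the wrist force passes 120 N, or if a joint passes its speed limit or range.

### The arm

A 6-joint arm with a two-finger parallel gripper is mounted at the origin on a cart in front of the work surface, level with it; the furniture and walls round the work are solid. World frame = base frame: x ahead of the robot, y to its left, z up, the work surface at z = 0. Lengths are in m, angles in rad, forces in N, time in s.
With the tool pointing down it reaches from about 0.3 to 0.75 m from the base axis. Payload 8.5 kg.
Tool frame: the origin (TCP) lies midway between the tips of the shut fingers; the grasp point (between the pads) lies 19 mm behind it; y points along the fingers, z is the direction in which the jaws open and shut, and the axes are right-handed (so a half turn about y gives the same grasp; the last joint's range is limited). The gripper opens to 88 mm and grips with 3 to 60 N. Pads are 18 mm wide; open, the fingers measure 123 mm over their backs; the gripper's body (75 mm by 187 mm) begins 45 mm behind the grasp point.
Start: joints at [-1.512, 0.381, 1.297, -0, 1.464, -0.215], TCP at [0.149, -0.529, 0.204] pointing down, gripper open.
Joint ranges: [-3.11, 3.11], [-0.89, 2.33], [0.22, 2.48], [-1.42, 4.56], [0.17, 2.85], [-2.88, 2.88]. Speed limits (rad/s): [2.39, 2.39, 3.14, 3.14, 3.14, 3.14].

### API

Orientations are given as a unit quaternion [w, x, y, z].
In Python, from workcell import r gives the robot as it stands. The module is installed in compiled form; this text tells all that it offers.
- The arm moves only by the tool jog_arm, never from a script. Its argument "deltas" is a list of rows, each an object with "travel": the shift along the tool's x, y, z in units of 25 mm (1.0 is 25 mm), a list of three; "roll": the turn about the tool's y in rad; "jaw": the closure, from 0 (fully open) to 1 (shut). A call has 1 to 5 rows; each row is the pose to reach, as a shift and turn from the pose measured when the call began, along the tool's axes at that moment; what a row does not reach only later rows make up. A row lasts 1/12 s, in which the tool goes at most 41.7 mm and 7.16 degrees, less where a joint would pass 70% of its speed; a pose out of reach is approached as far as the arm can. A call with a gripper value outside its range is refused whole. The fingers move at their own pace and stop on an object; "force" is the grip in N (left out, the last holds). Time passes only in rows, so rows that repeat a pose let the fingers close. It gives the time, the measured TCP pose, the force and the opening at its end, in the units of the state.
- r.read_state(): the state, without advancing time (a new reading comes with each control period).
- r.capture(name): name is "side" or "top"; returns a dict with "image" (480x640x3 uint8, red, green, blue), "depth" (480x640 float32, m along the optical axis (not along the pixel's ray), 0 where there is no reading), "fx", "fy", "cx", "cy" (pixels), "k1" (the pictures are not rectified: a ray, as slopes to the right and down, at radius r is drawn at 1 + k1 r^2 times it, then the intrinsics apply), "T" (4x4, takes a point from camera to world coordinates). Camera axes: x right, y down, z forward; pixel columns grow to the right and rows downward; lengths in m; the calibration is good to about 2 mm. A picture is of the moment at which its call begins.
- r.close_job(): hands the job in, once; it reports no verdict.
Trained networks look in a picture, given as the dict that the camera call returned (one of the last four; its "shot" number tells which), for a name from the list of things; names that differ only in an ending like _2 or _b are one class to them, and where a whole thing is asked for, a point or a joint stands for the part that bears it (a point fixed in the world has none). Each returns a list of dicts, best first, with "conf" (0 to 1); they miss things now and then, are a little off and sometimes report something else, mostly with a low value. They report only what shows in the picture. A call takes as long as a camera call. They do not tell look-alikes from the thing itself.
- r.recognise(picture, query): "centre" ([x, y, z] in m, in the coordinates of the camera as it stood for that picture, good to about 4 mm: the middle of the surface that is visible of it).
- r.masks_of(picture, query): "pixels" (480x640 bool, what is visible of it).
- r.tip_of(picture, query): "centre" ([x, y, z] in m, in the coordinates of the camera as it stood for that picture, good to about 4 mm: a listed point, or the origin of a listed thing).
The state is a dict: "time": time; "joints": joint angles; "joint_vel": joint speeds; "effort": joint torques, N m; "tcp_pos": TCP position; "tcp_rot": TCP orientation; "contact_force": force on the tool from outside, world axes, zero at the start; "wrist_torque": the same for the moment, N m; "gripper_width": opening from 0.0 (shut) to 1.0 (fully open).
Only numpy, scipy, OpenCV 4.12 (cv2) and the standard library are available. Lean on these libraries where they do the work, as an engineer would, in place of code of your own. Each camera call takes 0.05 s, during which the arm holds its last target.

## Working session

There is one attempt and no reset: what is moved stays moved. The work goes in short steps, Python scripts to look and compute and a tool call to move; the robot and the scene stay as the last step left them, time stands still between calls to the robot, and variables do not carry over. Pictures are saved under pics/ and viewed, and the job is handed in when it is done.

Besides the shell and the picture viewer there is one more tool, called after "Emit:" in YAML: its name, and indented under it one key for each argument. jog_arm: Moves the arm, as the interface text tells. Its arguments: {"type":"object","properties":{"deltas":{"type":"array","items":{"type":"object","properties":{"travel":{"type":"array","items":{"type":"number"}},"roll":{"type":"number"},"jaw":{"type":"number"}}}},"force":{"type":"number"}},"required":["deltas"]}

```bash
mkdir -p pics
cat > h.py <<'E'
import numpy as np, cv2
from workcell import r
def w(c,p):
    T=np.array(c["T"]); return (T@np.append(np.array(p),1))[:3]
def save(c,n): cv2.imwrite(f"pics/{n}.png",cv2.cvtColor(c["image"],cv2.COLOR_RGB2BGR))
def pix(c,P):
    T=np.linalg.inv(np.array(c["T"])); q=T@np.append(P,1); s=q[:2]/q[2]; f=1+c["k1"]*(s@s); return np.array([c["fx"]*s[0]*f+c["cx"],c["fy"]*s[1]*f+c["cy"]])
def cloud(c):
    u,v=np.meshgrid(np.arange(640),np.arange(480))
    K=np.array([[c["fx"],0,c["cx"]],[0,c["fy"],c["cy"]],[0,0,1.]])
    p=np.stack([u,v],-1).reshape(-1,1,2).astype(float)
    # undistort iter
    d=np.stack([(u-c["cx"])/c["fx"],(v-c["cy"])/c["fy"]],-1); s=d.copy()
    for _ in range(20): s=d/(1+c["k1"]*(s**2).sum(-1,keepdims=True))
    z=c["depth"]; P=np.concatenate([s*z[...,None],z[...,None]],-1)
    T=np.array(c["T"]); return P@T[:3,:3].T+T[:3,3]
E
python3 - <<'E'
from h import *
s=r.read_state(); print(s["time"],s["tcp_pos"],s["tcp_rot"],s["gripper_width"])
for n in ["top","side"]:
    c=r.capture(n); save(c,n+"0"); print(n,np.round(c["T"],3).tolist(),c["fx"],c["k1"])
    for q in ["interlock_key","guard_box","free_rest","used_rest","spare_key"]:
        for d in r.recognise(c,q): 
            P=w(c,d["centre"]); print("rec",q,round(d["conf"],2),P.round(3),pix(c,P).round())
    for q in ["interlock_key","bow_mid","bit_tip","slot_start","guard_box","free_rest_seat","free_rest","used_rest","spare_key"]:
        for d in r.tip_of(c,q):
            P=w(c,d["centre"]); print("tip",q,round(d["conf"],2),P.round(3),pix(c,P).round())
print(r.read_state()["time"])
E
```

```text
0.0 [ 0.14868766 -0.52916762  0.20335722] [ 0.09653315 -0.09646514  0.70099917 -0.69998285] 0.9999577328266428
top [[-0.022, -0.98, 0.196, 0.327], [-0.999, 0.027, 0.022, -0.293], [-0.027, -0.195, -0.98, 0.949], [0.0, 0.0, 0.0, 1.0]] 556.2538069374204 0.01174621839732716
rec interlock_key 0.82 [ 0.392 -0.394  0.084] [411. 300.]
rec interlock_key 0.81 [ 0.521 -0.154  0.089] [256. 222.]
rec guard_box 0.96 [ 0.524 -0.166  0.051] [267. 225.]
rec guard_box 0.53 [ 0.503 -0.302  0.047] [349. 235.]
rec free_rest 0.72 [ 0.505 -0.303  0.052] [349. 233.]
rec free_rest 0.58 [ 0.495 -0.444  0.092] [440. 232.]
rec used_rest 0.86 [ 0.52  -0.439  0.054] [432. 222.]
rec used_rest 0.27 [ 0.522 -0.165  0.051] [266. 226.]
rec spare_key 0.7 [ 0.495 -0.443  0.088] [439. 233.]
tip interlock_key 0.81 [ 0.398 -0.398  0.042] [410. 298.]
tip interlock_key 0.65 [ 0.525 -0.158  0.047] [262. 225.]
tip bow_mid 0.88 [ 0.527 -0.157  0.088] [258. 218.]
tip bow_mid 0.71 [ 0.402 -0.397  0.081] [412. 293.]
tip bit_tip 0.89 [ 0.368 -0.403 -0.001] [411. 318.]
tip bit_tip 0.72 [ 0.529 -0.158 -0.   ] [266. 228.]
tip slot_sta
[... 932 characters left out ...]
ed_rest 0.89 [ 0.52  -0.459  0.019] [381. 360.]
rec spare_key 0.7 [ 0.497 -0.452  0.086] [366. 326.]
tip interlock_key 0.59 [ 0.398 -0.394  0.041] [284. 333.]
tip bow_mid 0.82 [ 0.398 -0.393  0.078] [283. 313.]
tip bow_mid 0.81 [ 0.525 -0.157  0.084] [327. 203.]
tip bow_mid 0.72 [ 0.49  -0.298  0.004] [329. 295.]
tip bit_tip 0.72 [ 0.365 -0.403 -0.002] [264. 362.]
tip slot_start 0.78 [ 0.526 -0.158  0.051] [327. 218.]
tip guard_box 0.89 [ 0.519 -0.154  0.002] [323. 240.]
tip free_rest_seat 0.78 [ 0.493 -0.296  0.049] [331. 272.]
tip free_rest 0.67 [ 0.494 -0.296  0.   ] [331. 295.]
tip used_rest 0.83 [ 0.503 -0.444  0.001] [365. 362.]
tip spare_key 0.83 [ 0.498 -0.448  0.052] [365. 341.]
1.5
```

Run:
```python
import cv2
a=cv2.imread("pics/top0.png")[150:350,200:500]; cv2.imwrite("pics/top0c.png",cv2.resize(a,None,fx=2.6,fy=2.6,interpolation=cv2.INTER_CUBIC))
a=cv2.imread("pics/side0.png")[150:400,220:480]; cv2.imwrite("pics/side0c.png",cv2.resize(a,None,fx=2.4,fy=2.4,interpolation=cv2.INTER_CUBIC))
```

```text
(no output)
```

View pics/top0c.png

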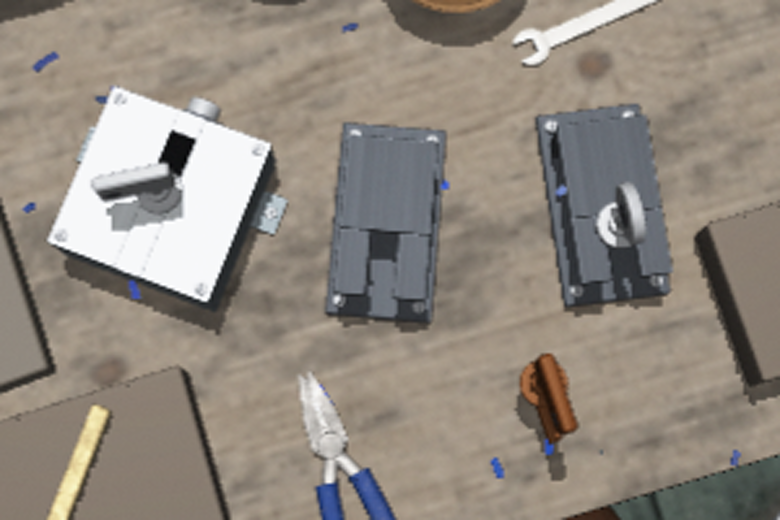

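View pics/side0c.png

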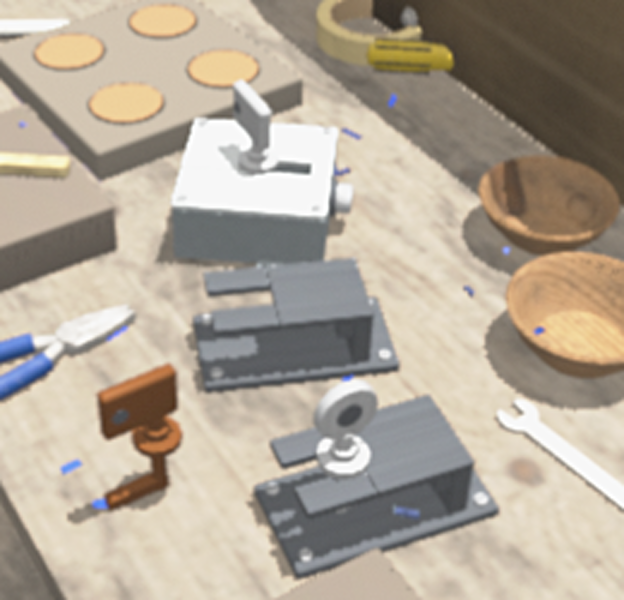

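Candidates for the key, in top-image pixels: the steel rectangular-bow key in the guard box (256,222), the brown look-alike (411,300), and the spare with the round bow (438,236). I choose the one at (256,222). The empty rest is the middle one (347,242). Next I measure the yaws.

```bash
cat > m.py <<'E'
from h import *
def ang(P): 
    (c,sz,a)=cv2.minAreaRect((P[:,:2]*1000).astype(np.float32)); b=cv2.boxPoints(cv2.minAreaRect((P[:,:2]*1000).astype(np.float32)))
    return np.round(c,1),np.round(sz,1),a
E
python3 - <<'E'
from m import *
for n in ["top","side"]:
    c=r.capture(n); X=cloud(c); ok=c["depth"]>0
    print(n)
    def reg(cx,cy,R,z0,z1): 
        m=ok&(np.hypot(X[...,0]-cx,X[...,1]-cy)<R)&(X[...,2]>z0)&(X[...,2]<z1); return X[m]
    for nm,a in dict(cover=(.527,-.158,.09,.044,.056),bow=(.527,-.158,.06,.088,.12),bowall=(.527,-.158,.06,.073,.12),collar=(.527,-.158,.03,.052,.064),rest=(.505,-.3,.075,.042,.056),spare=(.5,-.445,.04,.07,.12),restfoot=(.505,-.3,.075,.003,.015)).items():
        P=reg(*a); 
        if len(P)>5: print(nm,len(P),P.mean(0).round(4),P.min(0).round(3),P.max(0).round(3),ang(P))
    np.savez(n+"0.npz",X=X,img=c["image"],T=c["T"])
    for q in ["interlock_key","bow_mid","slot_start","free_rest_seat","spare_key"]:
        for d in r.tip_of(c,q)[:2]:
            P=w(c,d["centre"]); print("tip",q,round(d["conf"],2),P.round(3))
print(r.read_state()["time"])
E
```

```text
top
cover 3774 [ 0.5232 -0.1586  0.0502] [ 0.455 -0.228  0.044] [ 0.598 -0.087  0.056] (array([ 526.3, -157. ]), array([111.1, 110.7]), 67.56863403320312)
bow 252 [ 0.5231 -0.1476  0.1011] [ 0.516 -0.171  0.089] [ 0.532 -0.123  0.107] (array([ 524.3, -147.4]), array([11. , 47.7]), 12.197139739990234)
bowall 317 [ 0.5226 -0.1483  0.0969] [ 0.515 -0.171  0.073] [ 0.532 -0.123  0.107] (array([ 524.2, -147.4]), array([11.1, 47.7]), 12.19714069366455)
collar 196 [ 0.5208 -0.1587  0.0552] [ 0.498 -0.187  0.052] [ 0.554 -0.13   0.064] (array([ 525. , -160.1]), array([54.8, 54.5]), 78.61322021484375)
rest 1886 [ 0.5103 -0.3012  0.0503] [ 0.452 -0.335  0.043] [ 0.56  -0.266  0.056] (array([ 506.9, -300.7]), array([ 58. , 103.8]), 83.5734634399414)
spare 203 [ 0.495  -0.4456  0.0994] [ 0.478 -0.454  0.073] [ 0.514 -0.44   0.111] (array([ 496.4, -446.7]), array([37.3,  8.9]), 13.202059745788574)
restfoot 1250 [ 0.4965 -0.2988  0.0078] [ 0.431 -0.37   0.003] [ 0.578 -0.226  0.014] (array([ 505.1, -299.6]), array([142.1, 147.8]), 43.56660461425781)
tip interlock_key 0.88 [ 0.399 -0.394  0.038]
ti
[... 1052 characters left out ...]
1)
spare 505 [ 0.4945 -0.4491  0.0938] [ 0.477 -0.455  0.07 ] [ 0.514 -0.441  0.11 ] (array([ 495.1, -447.1]), array([37.2, 11. ]), 10.28713321685791)
restfoot 1744 [ 0.5025 -0.3122  0.0082] [ 0.443 -0.353  0.003] [ 0.578 -0.239  0.015] (array([ 510.1, -298.4]), array([111.1, 132.3]), 83.69388580322266)
tip interlock_key 0.83 [ 0.399 -0.393  0.041]
tip interlock_key 0.72 [ 0.527 -0.16   0.048]
tip bow_mid 0.9 [ 0.525 -0.154  0.085]
tip bow_mid 0.81 [ 0.397 -0.393  0.081]
tip slot_start 0.77 [ 0.527 -0.158  0.052]
tip free_rest_seat 0.95 [ 0.493 -0.297  0.05 ]
tip free_rest_seat 0.69 [ 0.504 -0.448 -0.001]
tip spare_key 0.71 [ 0.501 -0.447  0.053]
tip spare_key 0.16 [ 0.524 -0.157  0.081]
2.1
```

Run:
```python
import cv2,numpy as np
a=cv2.imread("pics/top0.png")[175:275,210:320]; A=cv2.resize(a,None,fx=5,fy=5,interpolation=cv2.INTER_CUBIC)
b=cv2.imread("pics/side0.png")[170:270,285:375]; B=cv2.resize(b,None,fx=5,fy=5,interpolation=cv2.INTER_CUBIC)
cv2.imwrite("pics/c2.png",cv2.resize(np.hstack([A,B]),(800,400)))
for n in["top","side"]:
    d=np.load(n+"0.npz");X=d["X"]; g=d["img"].max(-1)
    m=(np.hypot(X[...,0]-.526,X[...,1]+.157)<.05)
    th=np.radians(-22.4);R=np.array([[np.cos(th),np.sin(th)],[-np.sin(th),np.cos(th)]])
    P=X[m&(X[...,2]<.044)]; L=(P[:,:2]-[.526,-.157])@R.T; print(n,"low",len(P))
    if len(P): print(np.c_[L,P[:,2]].round(3)[::6])
    Q=X[m&(X[...,2]>.075)][:,:2]; Q0=Q-Q.mean(0); u,s,v=np.linalg.svd(Q0,full_matrices=0); print("bow axis",np.degrees(np.arctan2(v[0,1],v[0,0])), s)
```

```text
top low 138
[[ 0.042  0.01   0.043]
 [ 0.046  0.015 -0.001]
 [ 0.042 -0.005  0.044]
 [ 0.045  0.01   0.004]
 [ 0.04   0.019  0.002]
 [ 0.044  0.009  0.002]
 [ 0.039  0.017  0.002]
 [ 0.043  0.007  0.002]
 [ 0.038  0.015  0.   ]
 [ 0.042  0.005 -0.   ]
 [ 0.036  0.014  0.003]
 [ 0.04   0.005 -0.001]
 [ 0.035  0.011  0.003]
 [ 0.039  0.001  0.004]
 [ 0.034  0.011  0.001]
 [ 0.029  0.018  0.003]
 [ 0.033  0.009 -0.001]
 [ 0.028  0.017 -0.001]
 [ 0.031  0.006  0.002]
 [ 0.029  0.009  0.002]
 [ 0.026  0.008  0.004]
 [ 0.025  0.008  0.   ]
 [ 0.026  0.005 -0.003]]
bow axis -79.31186432666213 [0.24319559 0.0526946 ]
side low 0
bow axis -75.34368140602844 [0.25447369 0.04593831]
```

View pics/c2.png

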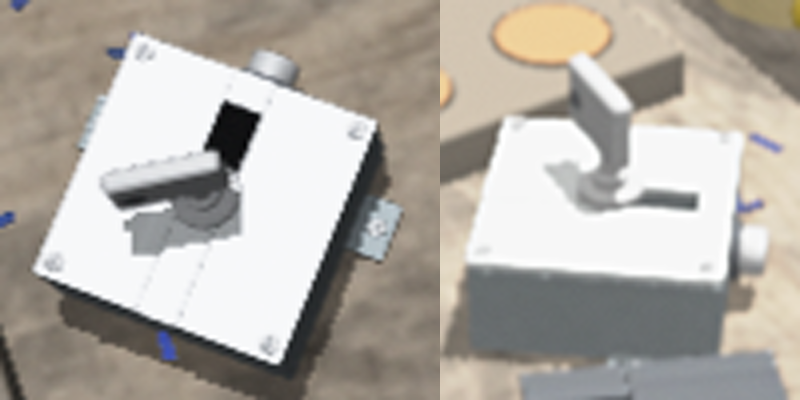

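Run:
```python
from h import *
from scipy.spatial.transform import Rotation as R
s=r.read_state(); q=s["tcp_rot"]; M=R.from_quat(q,scalar_first=True).as_matrix()
print(M.round(4)); print(s["tcp_pos"],s["joints"])
print("jaw yaw",np.degrees(np.arctan2(M[1,2],M[0,2])))
d=np.array([.527,-.157,.068])-s["tcp_pos"]; print("travel",(M.T@d/.025).round(2), (M.T@(d+[0,0,.08])/.025).round(2))
X=np.load("top0.npz")["X"]
print("pliers tip",X[290:300,312:322].reshape(-1,3)[::7].round(3))
m=(X[...,0]>.40)&(X[...,0]<.46)&(X[...,1]>-.33)&(X[...,1]<-.22)&(X[...,2]>.008); print(X[m].min(0),X[m].max(0),X[m][::max(1,m.sum()//25)].round(3))
```

```text
[[-0.9628  0.      0.2704]
 [-0.2704 -0.     -0.9628]
 [-0.     -1.      0.    ]]
[ 0.14873035 -0.5294927   0.20394634] [-1.51226768e+00  3.80596836e-01  1.29741113e+00  1.01487621e-05
  1.46357469e+00 -2.15270830e-01]
jaw yaw -74.31250765974573
travel [-18.6    5.44 -10.25] [-18.6    2.24 -10.25]
pliers tip [[ 0.419 -0.236 -0.001]
 [ 0.419 -0.249  0.002]
 [ 0.417 -0.243  0.002]
 [ 0.416 -0.238 -0.002]
 [ 0.415 -0.25  -0.001]
 [ 0.414 -0.245  0.001]
 [ 0.412 -0.24   0.   ]
 [ 0.412 -0.252 -0.003]
 [ 0.409 -0.247  0.014]
 [ 0.408 -0.242  0.009]
 [ 0.407 -0.236 -0.   ]
 [ 0.406 -0.249  0.013]
 [ 0.404 -0.244  0.012]
 [ 0.404 -0.238  0.   ]
 [ 0.403 -0.25   0.009]]
[ 0.40055309 -0.32959594  0.00801901] [ 0.45983928 -0.24196587  0.05323607] [[ 0.46  -0.305  0.051]
 [ 0.459 -0.323  0.052]
 [ 0.459 -0.284  0.051]
 [ 0.458 -0.32   0.051]
 [ 0.457 -0.307  0.05 ]
 [ 0.455 -0.305  0.048]
 [ 0.455 -0.323  0.049]
 [ 0.459 -0.291  0.009]
 [ 0.453 -0.32   0.047]
 [ 0.458 -0.273  0.009]
 [ 0.457 -0.301  0.01 ]
 [ 0.457 -0.326  0.01 ]
 [ 0.456 -0.296  0.01 ]
 [ 0.455 -0.326  0.008]
 [ 0.454 -0.294  0.009]
 [ 0.453 -0.329  0.01 ]
 [ 0.452 -0.299  0.009]
 [ 0.452 -0.326  0.008]
 [ 0.45  -0.3    0.01 ]
 [ 0.449 -0.29   0.009]
 [ 0.448 -0.317  0.009]
 [ 0.447 -0.316  0.009]
 [ 0.411 -0.242  0.009]
 [ 0.408 -0.249  0.012]
 [ 0.404 -0.244  0.012]
 [ 0.403 -0.25   0.009]
 [ 0.401 -0.255  0.009]]
```

```bash
cat > t.py <<'E'
import sys
from h import *
from scipy.spatial.transform import Rotation as R
def tgt(x,y,z,yaw=None):
    s=r.read_state(); M=R.from_quat(s["tcp_rot"],scalar_first=True).as_matrix()
    a=np.degrees(np.arctan2(M[1,2],M[0,2])); p=np.array(s["tcp_pos"])
    print("t",round(s["time"],2),"tcp",p.round(4),"jawyaw",round(a,1),"tilt",M[2].round(3),"q6",round(s["joints"][5],2),"w",round(s["gripper_width"]*88,1),"F",np.round(s["contact_force"],1))
    print("travel",(M.T@(np.array([x,y,z])-p)/.025).round(2), "roll", None if yaw is None else [round(np.radians(((k-a+180)%360-180)*-1),3) for k in (yaw,yaw+180)])
if __name__=="__main__": tgt(*map(float,sys.argv[1:]))
E
python3 t.py .5265 -.157 .2 12
```

```text
t 2.1 tcp [ 0.1487 -0.5295  0.2039] jawyaw -74.3 tilt [-0. -1.  0.] q6 -0.22 w 88.2 F [-0.5 -0.2  0.6]
travel [-18.58   0.16 -10.26] roll [np.float64(-1.506), np.float64(1.635)]
```

Emit:
jog_arm:
  deltas:
    - {"travel": [-18.6,0.1,-10.2],"roll": -1.5,"jaw": 0}
    - {"travel": [-18.6,0.1,-10.2],"roll": -1.5,"jaw": 0}
    - {"travel": [-18.6,0.1,-10.2],"roll": -1.5,"jaw": 0}
    - {"travel": [-18.6,0.1,-10.2],"roll": -1.5,"jaw": 0}
    - {"travel": [-18.6,0.1,-10.2],"roll": -1.5,"jaw": 0}

```text
time: 2.52
tcp_pos: [0.2985, -0.3821, 0.2031]
tcp_rot: [-0.309, 0.309, -0.636, 0.636]
contact_force: [0.5, -1.1, 0.9]
gripper_width: 0.999
```

```bash
python3 t.py .5265 -.157 .2 12
```

```text
t 2.52 tcp [ 0.2985 -0.3821  0.2031] jawyaw -38.2 tilt [ 0. -1.  0.] q6 -0.49 w 87.9 F [ 0.5 -1.1  0.9]
travel [-12.72   0.12   1.6 ] roll [np.float64(-0.876), np.float64(2.266)]
```

Emit:
jog_arm:
  deltas:
    - {"travel": [-12.7,0.1,1.6],"roll": -0.876,"jaw": 0}
    - {"travel": [-12.7,0.1,1.6],"roll": -0.876,"jaw": 0}
    - {"travel": [-12.7,0.1,1.6],"roll": -0.876,"jaw": 0}
    - {"travel": [-12.7,0.1,1.6],"roll": -0.876,"jaw": 0}
    - {"travel": [-12.7,0.1,1.6],"roll": -0.876,"jaw": 0}

```text
time: 2.93
tcp_pos: [0.4467, -0.2354, 0.2016]
tcp_rot: [-0.49, 0.49, -0.51, 0.51]
contact_force: [0.7, -0.6, -0.1]
gripper_width: 1.003
```

```bash
python3 t.py .5265 -.157 .2 12
```

```text
t 2.93 tcp [ 0.4467 -0.2354  0.2016] jawyaw -2.3 tilt [ 0.001 -1.     0.   ] q6 -0.68 w 88.3 F [ 0.7 -0.6 -0.1]
travel [-3.26  0.07  3.06] roll [np.float64(-0.25), np.float64(2.891)]
```

Emit:
jog_arm:
  deltas:
    - {"travel": [-3.26,0.07,3.06],"roll": -0.25,"jaw": 0.4}
    - {"travel": [-3.26,0.07,3.06],"roll": -0.25,"jaw": 0.4}
    - {"travel": [-3.26,0.07,3.06],"roll": -0.25,"jaw": 0.4}
    - {"travel": [-3.26,1.0,3.06],"roll": -0.25,"jaw": 0.4}
    - {"travel": [-3.26,1.6,3.06],"roll": -0.25,"jaw": 0.4}

```text
time: 3.35
tcp_pos: [0.5274, -0.1554, 0.1605]
tcp_rot: [-0.55, 0.55, -0.444, 0.444]
contact_force: [-0.3, -1.1, -0.8]
gripper_width: 0.644
```

```bash
python3 t.py .5265 -.157 .068 12
python3 - <<'E'
from h import *
c=r.capture("side"); 
a=c["image"][100:270,250:430]; cv2.imwrite("pics/s1.png",cv2.resize(a[...,::-1],None,fx=3.5,fy=3.5))
E
```

```text
t 3.35 tcp [ 0.5274 -0.1554  0.1605] jawyaw 12.2 tilt [ 0.001 -1.     0.   ] q6 -0.71 w 56.7 F [-0.3 -1.1 -0.8]
travel [ 0.05  3.7  -0.05] roll [np.float64(0.003), np.float64(-3.139)]
```

View pics/s1.png

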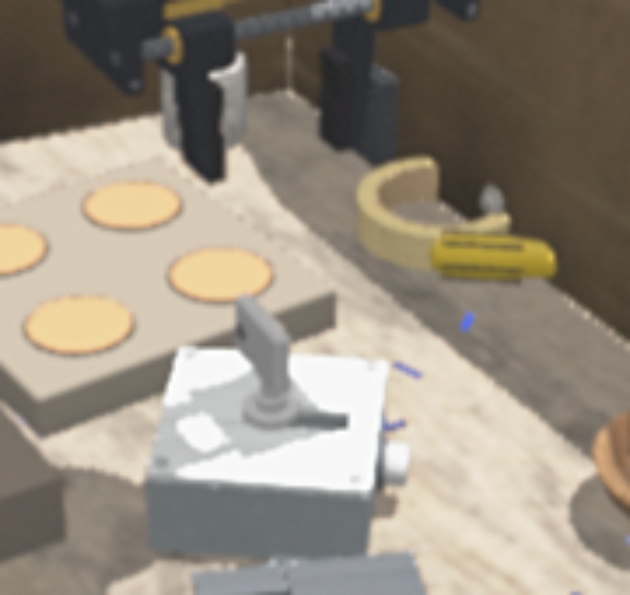

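Emit:
jog_arm:
  deltas:
    - {"travel": [0.04,1.3,-0.04],"roll": 0,"jaw": 0.4}
    - {"travel": [0.04,2.6,-0.04],"roll": 0,"jaw": 0.4}
    - {"travel": [0.04,3.4,-0.04],"roll": 0,"jaw": 0.4}
    - {"travel": [0.04,3.7,-0.04],"roll": 0,"jaw": 0.4}
    - {"travel": [0.04,3.7,-0.04],"roll": 0,"jaw": 0.6}
  force: 12

```text
time: 3.82
tcp_pos: [0.524, -0.1565, 0.0643]
tcp_rot: [-0.549, 0.55, -0.447, 0.442]
contact_force: [0.2, -0.1, -0.8]
gripper_width: 0.549
```

```bash
python3 t.py .5265 -.157 .068 12
python3 - <<'E'
from h import *
for i,n in enumerate(["top","side"]):
    c=r.capture(n); u,v=pix(c,np.array([.526,-.157,.08])).astype(int)
    a=c["image"][v-60:v+60,u-55:u+55]; a=cv2.resize(a[...,::-1],(396,432))
    A=a if i==0 else np.hstack([A,a])
cv2.imwrite("pics/g1.png",A)
E
```

```text
t 3.82 tcp [ 0.524  -0.1565  0.0643] jawyaw 12.1 tilt [-0.005 -1.    -0.006] q6 -0.72 w 48.3 F [ 0.2 -0.1 -0.8]
travel [ 0.04 -0.15  0.09] roll [np.float64(0.001), np.float64(-3.14)]
```

View pics/g1.png

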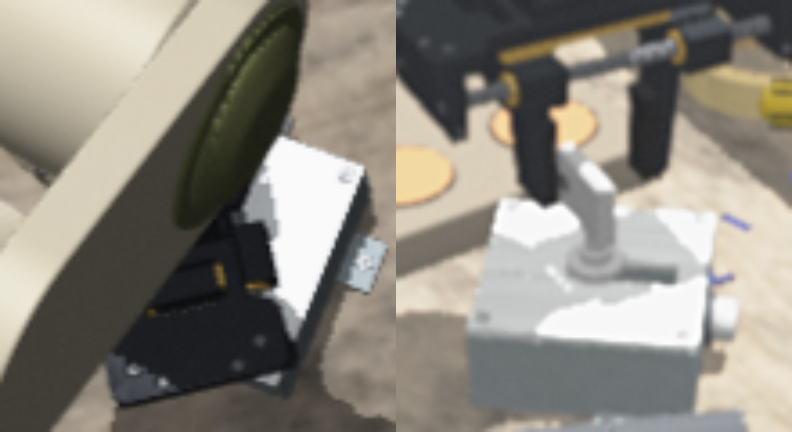

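Run:
```python
from h import *
c=r.capture("side"); u,v=pix(c,np.array([.526,-.157,.08])).astype(int)
X=cloud(c)
def sh(P): 
    p=pix(c,np.array(P)); return ((p-[u-55,v-60])*3.6).round()+[396,0]
d=np.array([np.cos(.211),np.sin(.211)])
t=np.array([.524,-.1565])
for k in(-.024,-.036,.024,.036): print(k,sh([*(t+k*d),.0643]))
print("key",sh([.5265,-.157,.05]),sh([.5265,-.157,.087]))
for px in [(540,190),(540,160),(530,100),(650,170),(600,180),(600,140)]:
    a=X[int(px[1]/3.6+v-60),int((px[0]-396)/3.6+u-55)]; print(px,a.round(3))
```

```text
-0.024 [547. 258.]
-0.036 [524. 265.]
0.024 [634. 232.]
0.036 [655. 226.]
key [596. 269.] [596. 206.]
(540, 190) [ 0.495 -0.176  0.115]
(540, 160) [ 0.495 -0.175  0.13 ]
(530, 100) [ 0.485 -0.2    0.178]
(650, 170) [ 0.551 -0.16   0.106]
(600, 180) [ 0.526 -0.162  0.105]
(600, 140) [ 0.568 -0.01   0.032]
```

```bash
python3 t.py .5265 -.157 .068 12
python3 - <<'E'
from h import *
c=r.capture("side"); X=cloud(c); g=c["image"].max(-1)
u,v=pix(c,np.array([.526,-.157,.08])).astype(int)
a=c["image"][v-60:v+60,u-70:u+70]; cv2.imwrite("pics/g2.png",cv2.resize(a[...,::-1],None,fx=5,fy=5,interpolation=cv2.INTER_CUBIC))
m=(np.hypot(X[...,0]-.524,X[...,1]+.157)<.07)&(X[...,2]>.058)&(g<70)
P=X[m]; i=np.argsort(P[:,2])[:25]; print(P[i].round(3)); print(r.read_state()["time"],r.read_state()["joint_vel"])
E
```

```text
t 3.97 tcp [ 0.5254 -0.1571  0.0669] jawyaw 12.1 tilt [-0.001 -1.    -0.002] q6 -0.72 w 36.7 F [0.1 0.5 0.2]
travel [ 0.01 -0.04  0.04] roll [np.float64(0.001), np.float64(-3.14)]
[[ 0.547 -0.162  0.103]
 [ 0.553 -0.161  0.104]
 [ 0.546 -0.159  0.104]
 [ 0.551 -0.161  0.104]
 [ 0.548 -0.16   0.104]
 [ 0.505 -0.168  0.104]
 [ 0.552 -0.158  0.104]
 [ 0.545 -0.163  0.104]
 [ 0.549 -0.161  0.105]
 [ 0.542 -0.149  0.105]
 [ 0.506 -0.169  0.105]
 [ 0.555 -0.16   0.105]
 [ 0.544 -0.161  0.105]
 [ 0.542 -0.154  0.105]
 [ 0.543 -0.158  0.106]
 [ 0.55  -0.16   0.106]
 [ 0.542 -0.148  0.106]
 [ 0.553 -0.161  0.106]
 [ 0.546 -0.159  0.106]
 [ 0.5   -0.173  0.106]
 [ 0.544 -0.156  0.107]
 [ 0.544 -0.16   0.107]
 [ 0.502 -0.172  0.107]
 [ 0.501 -0.171  0.107]
 [ 0.543 -0.151  0.107]]
4.0167 [ 0.00129154 -0.00207455  0.00701517 -0.00083602 -0.00666316  0.00045111]
```

View pics/g2.png

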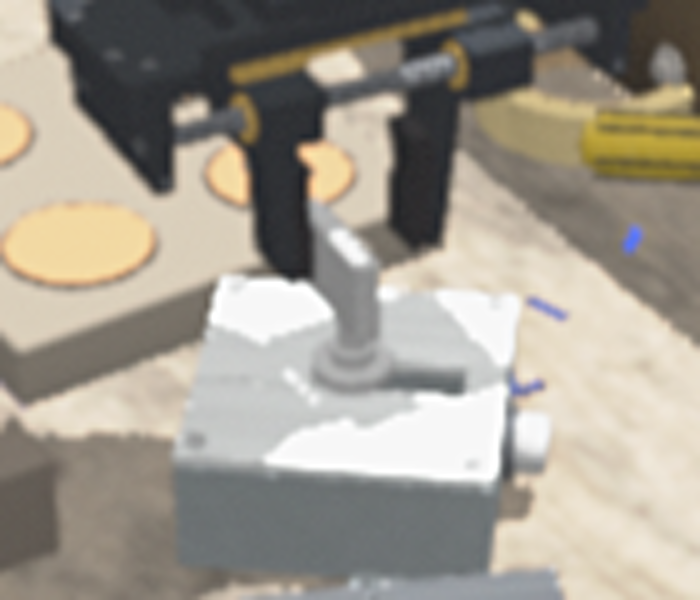

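Emit:
jog_arm:
  deltas:
    - {"travel": [0.02,0.2,0.04],"roll": 0,"jaw": 0.55}
    - {"travel": [0.02,0.36,0.04],"roll": 0,"jaw": 0.55}
    - {"travel": [0.02,0.36,0.04],"roll": 0,"jaw": 0.55}

```text
time: 4.27
tcp_pos: [0.5263, -0.1572, 0.0575]
tcp_rot: [-0.55, 0.55, -0.445, 0.444]
contact_force: [1.0, 0.4, 0.7]
gripper_width: 0.449
```

```bash
python3 t.py .5265 -.157 .068 12
cat > look.py <<'E'
from h import *
import sys
c=r.capture("side"); X=cloud(c); g=c["image"].max(-1)
u,v=pix(c,np.array([.526,-.157,.08])).astype(int)
a=c["image"][v-60:v+60,u-70:u+70]; cv2.imwrite(f"pics/{sys.argv[1]}.png",cv2.resize(a[...,::-1],None,fx=5,fy=5,interpolation=cv2.INTER_CUBIC))
m=(np.hypot(X[...,0]-.526,X[...,1]+.157)<.07)&(X[...,2]>.058)&(g<70)
P=X[m]; i=np.argsort(P[:,2])[:8]; print(P[i].round(3))
E
python3 look.py g3
```

```text
t 4.27 tcp [ 0.5263 -0.1572  0.0575] jawyaw 12.1 tilt [-0.001 -1.    -0.002] q6 -0.72 w 39.5 F [1.  0.4 0.7]
travel [-0.01 -0.42  0.01] roll [np.float64(0.002), np.float64(-3.14)]
[[ 0.554 -0.158  0.094]
 [ 0.555 -0.161  0.095]
 [ 0.5   -0.172  0.096]
 [ 0.551 -0.161  0.096]
 [ 0.544 -0.149  0.096]
 [ 0.504 -0.171  0.096]
 [ 0.545 -0.157  0.097]
 [ 0.554 -0.159  0.097]]
```

View pics/g3.png

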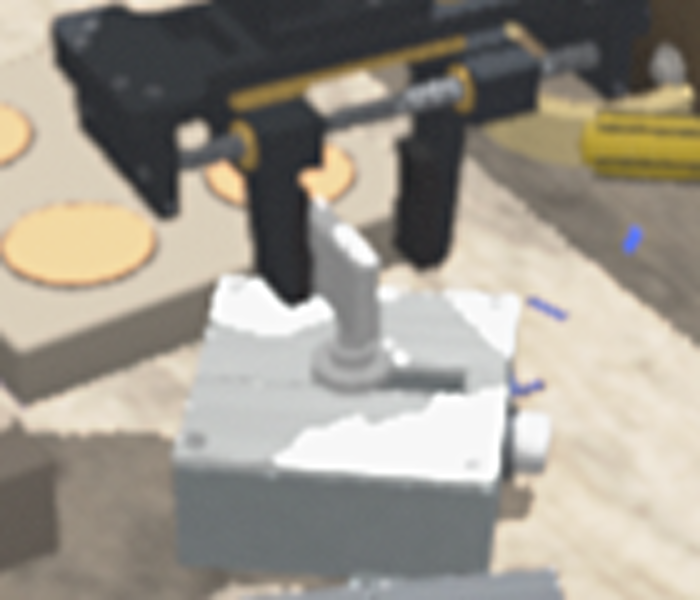

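Emit:
jog_arm:
  deltas:
    - {"travel": [0,0.3,0],"roll": 0,"jaw": 0.55}
    - {"travel": [0,0.6,0],"roll": 0,"jaw": 0.55}
    - {"travel": [0,0.6,0],"roll": 0,"jaw": 0.55}

```text
time: 4.57
tcp_pos: [0.5255, -0.1567, 0.041]
tcp_rot: [-0.549, 0.55, -0.446, 0.443]
contact_force: [0.1, 0.2, 0.5]
gripper_width: 0.453
```

```bash
python3 t.py .5265 -.157 .068 12; python3 look.py g4
```

```text
t 4.57 tcp [ 0.5255 -0.1567  0.041 ] jawyaw 12.1 tilt [-0.003 -1.    -0.004] q6 -0.72 w 39.9 F [0.1 0.2 0.5]
travel [ 0.02 -1.08  0.03] roll [np.float64(0.001), np.float64(-3.14)]
[[ 0.503 -0.169  0.077]
 [ 0.548 -0.16   0.077]
 [ 0.554 -0.16   0.078]
 [ 0.552 -0.16   0.078]
 [ 0.5   -0.171  0.079]
 [ 0.548 -0.16   0.08 ]
 [ 0.554 -0.159  0.08 ]
 [ 0.504 -0.171  0.08 ]]
```

View pics/g4.png

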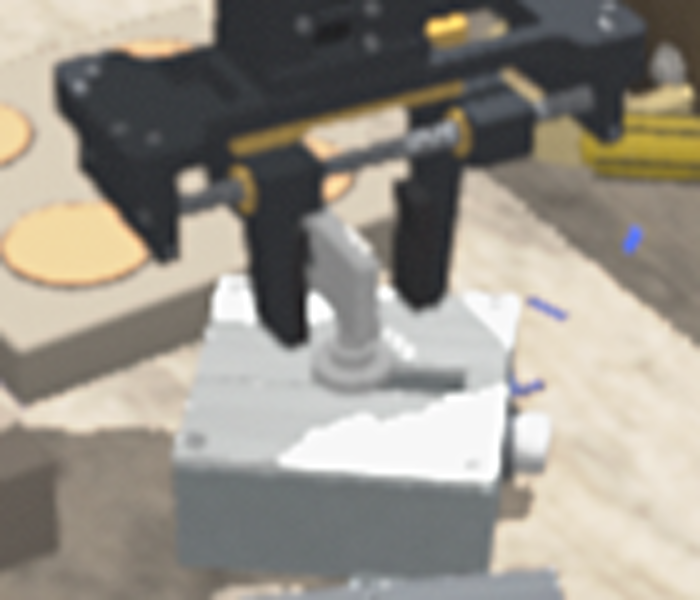

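The state reads TCP z=0.041, which would put the tips below the cover. There is no contact force, and the camera shows the tips at about 0.077. So the real tips sit about 36 mm above the stated TCP, and I will correct for that: go 9 mm lower, then close.

Emit:
jog_arm:
  deltas:
    - {"travel": [0.02,0.2,0.02],"roll": 0,"jaw": 0.55}
    - {"travel": [0.02,0.38,0.02],"roll": 0,"jaw": 0.6}
    - {"travel": [0.02,0.38,0.02],"roll": 0,"jaw": 0.75}
    - {"travel": [0.02,0.38,0.02],"roll": 0,"jaw": 0.85}
    - {"travel": [0.02,0.38,0.02],"roll": 0,"jaw": 1.0}
  force: 15

```text
time: 5.03
tcp_pos: [0.5263, -0.1573, 0.0322]
tcp_rot: [-0.549, 0.55, -0.446, 0.443]
contact_force: [0.2, 0.2, 0.0]
gripper_width: 0.197
```

Emit:
jog_arm:
  deltas:
    - {"travel": [0,0,0],"roll": 0,"jaw": 1.0}
    - {"travel": [0,0,0],"roll": 0,"jaw": 1.0}
    - {"travel": [0,0,0],"roll": 0,"jaw": 1.0}
  force: 15

```text
time: 5.28
tcp_pos: [0.5265, -0.1574, 0.0324]
tcp_rot: [-0.55, 0.55, -0.446, 0.443]
contact_force: [0.3, 0.0, 0.8]
gripper_width: 0.115
```

```bash
python3 t.py .5265 -.157 .032 12; python3 look.py g5
```

```text
t 5.28 tcp [ 0.5265 -0.1574  0.0324] jawyaw 12.1 tilt [-0.002 -1.    -0.003] q6 -0.72 w 10.1 F [0.3 0.  0.8]
travel [-0.01  0.02  0.  ] roll [np.float64(0.001), np.float64(-3.14)]
[[ 0.517 -0.167  0.069]
 [ 0.521 -0.165  0.069]
 [ 0.518 -0.17   0.07 ]
 [ 0.519 -0.168  0.071]
 [ 0.517 -0.168  0.071]
 [ 0.536 -0.164  0.071]
 [ 0.54  -0.165  0.072]
 [ 0.515 -0.171  0.072]]
```

View pics/g5.png

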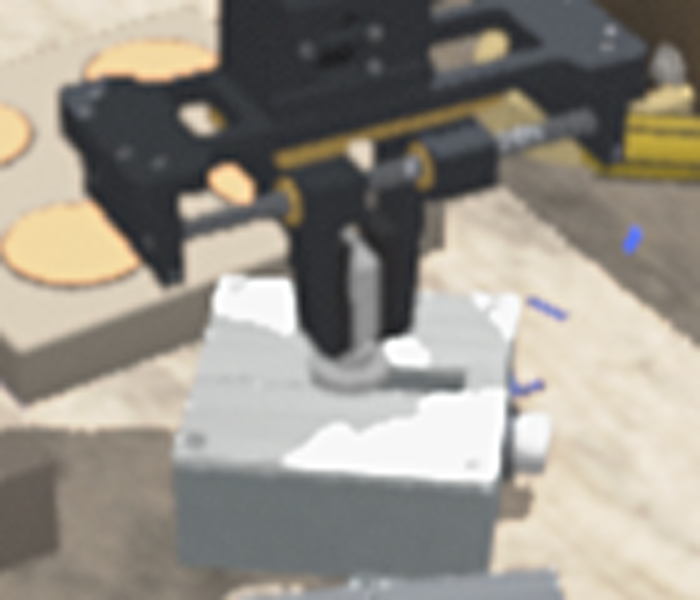

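Emit:
jog_arm:
  deltas:
    - {"travel": [0,-0.16,0],"roll": 0,"jaw": 1.0}
    - {"travel": [0,-0.16,0],"roll": 0.1,"jaw": 1.0}
    - {"travel": [0,-0.16,0],"roll": 0.2,"jaw": 1.0}
    - {"travel": [0,-0.16,0],"roll": 0.3,"jaw": 1.0}
    - {"travel": [0,-0.16,0],"roll": 0.4,"jaw": 1.0}
  force: 20

```text
time: 5.75
tcp_pos: [0.5264, -0.1573, 0.0366]
tcp_rot: [0.449, -0.45, 0.547, -0.545]
contact_force: [0.7, 0.7, -0.1]
gripper_width: 0.112
```

```bash
python3 t.py .5265 -.157 .036 -112.4; python3 look.py g6
```

```text
t 5.75 tcp [ 0.5264 -0.1573  0.0366] jawyaw -11.1 tilt [-0.001 -1.    -0.004] q6 -0.31 w 9.8 F [ 0.7  0.7 -0.1]
travel [-0.01  0.02  0.  ] roll [np.float64(1.768), np.float64(-1.374)]
[[ 0.514 -0.161  0.072]
 [ 0.517 -0.162  0.072]
 [ 0.532 -0.166  0.073]
 [ 0.511 -0.164  0.074]
 [ 0.533 -0.167  0.074]
 [ 0.535 -0.168  0.075]
 [ 0.518 -0.164  0.075]
 [ 0.514 -0.167  0.075]]
```

View pics/g6.png

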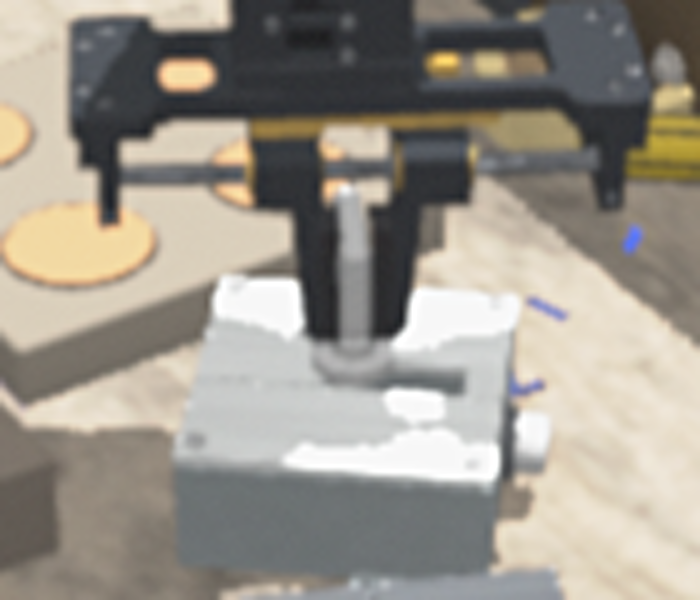

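Emit:
jog_arm:
  deltas:
    - {"travel": [0,0,0],"roll": 0.12,"jaw": 1.0}
    - {"travel": [0,0,0],"roll": 0.24,"jaw": 1.0}
    - {"travel": [0,0,0],"roll": 0.36,"jaw": 1.0}
    - {"travel": [0,0,0],"roll": 0.48,"jaw": 1.0}
    - {"travel": [0,0,0],"roll": 0.6,"jaw": 1.0}

```text
time: 6.22
tcp_pos: [0.5263, -0.1573, 0.0367]
tcp_rot: [0.264, -0.266, 0.657, -0.655]
contact_force: [-0.2, 0.7, -0.4]
gripper_width: 0.114
```

Emit:
jog_arm:
  deltas:
    - {"travel": [0,0,0],"roll": 0.12,"jaw": 1.0}
    - {"travel": [0,0,0],"roll": 0.24,"jaw": 1.0}
    - {"travel": [0,0,0],"roll": 0.36,"jaw": 1.0}
    - {"travel": [0,0,0],"roll": 0.48,"jaw": 1.0}
    - {"travel": [0,0,0],"roll": 0.6,"jaw": 1.0}

```text
time: 6.63
tcp_pos: [0.5263, -0.1572, 0.0369]
tcp_rot: [0.057, -0.059, 0.705, -0.704]
contact_force: [-0.5, -1.0, -0.4]
gripper_width: 0.11
```

```bash
python3 t.py .5265 -.157 .036 -112.4; python3 look.py g7
```

```text
t 6.63 tcp [ 0.5263 -0.1572  0.0369] jawyaw -80.6 tilt [ 0.003 -1.    -0.002] q6 0.9 w 9.7 F [-0.5 -1.  -0.4]
travel [-0.01  0.03 -0.01] roll [np.float64(0.555), np.float64(-2.587)]
[[ 0.528 -0.174  0.076]
 [ 0.52  -0.177  0.077]
 [ 0.532 -0.174  0.077]
 [ 0.518 -0.177  0.077]
 [ 0.522 -0.176  0.078]
 [ 0.525 -0.177  0.078]
 [ 0.524 -0.176  0.078]
 [ 0.528 -0.174  0.078]]
```

View pics/g7.png

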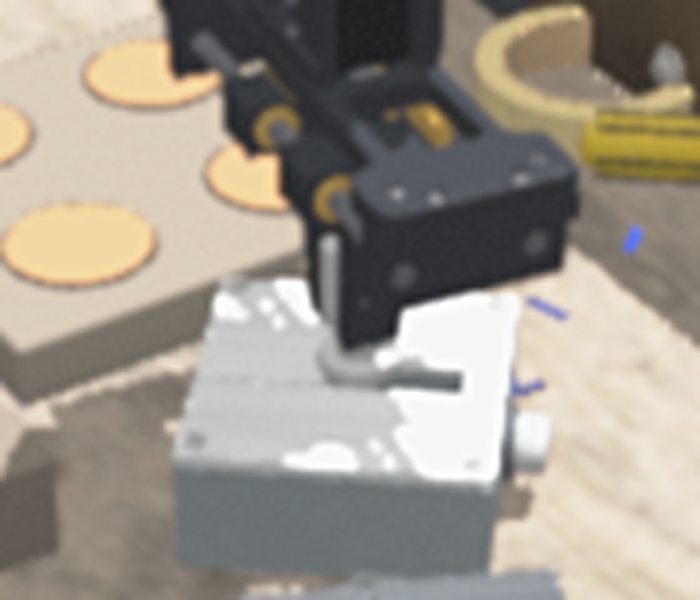

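Emit:
jog_arm:
  deltas:
    - {"travel": [0,0,0],"roll": 0.12,"jaw": 1.0}
    - {"travel": [0,0,0],"roll": 0.24,"jaw": 1.0}
    - {"travel": [0,0,0],"roll": 0.36,"jaw": 1.0}
    - {"travel": [0,0,0],"roll": 0.48,"jaw": 1.0}
    - {"travel": [0,0,0],"roll": 0.56,"jaw": 1.0}

```text
time: 7.1
tcp_pos: [0.5262, -0.1573, 0.037]
tcp_rot: [-0.143, 0.141, 0.693, -0.692]
contact_force: [0.8, -0.2, -2.3]
gripper_width: 0.109
```

```bash
python3 t.py .5265 -.157 .036 -112.4; python3 look.py g8
python3 - <<'E'
from h import *
c=r.capture("side"); X=cloud(c); th=np.radians(-22.4);Rm=np.array([[np.cos(th),np.sin(th)],[-np.sin(th),np.cos(th)]])
L=(X[...,:2]-[.526,-.157])@Rm.T
m=(L[...,0]>.012)&(L[...,0]<.05)&(abs(L[...,1])<.03)&(X[...,2]<.046)&(X[...,2]>-.01)&(c["depth"]>0)
print(np.c_[L[m],X[m][:,2]].round(3)[::2])
c=r.capture("top"); save(c,"t8")
E
```

```text
t 7.1 tcp [ 0.5262 -0.1573  0.037 ] jawyaw -113.2 tilt [ 0.004 -1.    -0.   ] q6 1.47 w 9.6 F [ 0.8 -0.2 -2.3]
travel [-0.01  0.04 -0.01] roll [np.float64(-0.013), np.float64(3.128)]
[[ 0.524 -0.175  0.076]
 [ 0.516 -0.173  0.077]
 [ 0.512 -0.169  0.077]
 [ 0.521 -0.175  0.077]
 [ 0.518 -0.171  0.078]
 [ 0.525 -0.177  0.078]
 [ 0.521 -0.173  0.078]
 [ 0.522 -0.177  0.079]]
[]
```

View pics/g8.png

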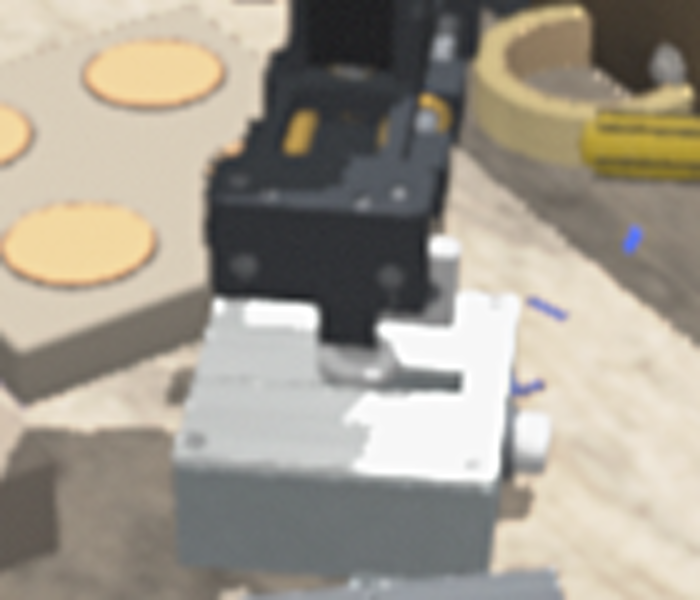

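View pics/t8.png

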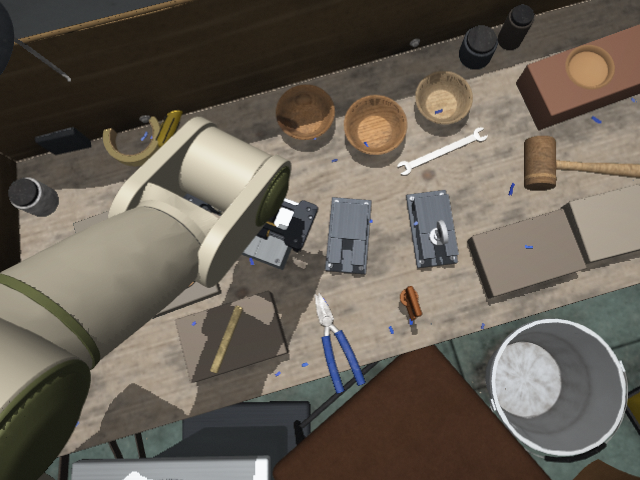

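Emit:
jog_arm:
  deltas:
    - {"travel": [0,-0.2,0],"roll": -0.01,"jaw": 1.0}
    - {"travel": [0,-0.4,0],"roll": -0.01,"jaw": 1.0}
    - {"travel": [0,-0.6,0],"roll": -0.01,"jaw": 1.0}
    - {"travel": [0,-0.75,0],"roll": -0.01,"jaw": 1.0}
    - {"travel": [0,-0.9,0],"roll": -0.01,"jaw": 1.0}

```text
time: 7.67
tcp_pos: [0.5265, -0.1574, 0.0601]
tcp_rot: [-0.137, 0.135, 0.694, -0.694]
contact_force: [0.1, 0.3, -0.9]
gripper_width: 0.111
```

```bash
python3 t.py .5265 -.157 .07 -112.4; python3 look.py g9
```

```text
t 7.67 tcp [ 0.5265 -0.1574  0.0601] jawyaw -112.2 tilt [ 0.004 -1.    -0.   ] q6 1.45 w 9.7 F [ 0.1  0.3 -0.9]
travel [ 0.01 -0.39 -0.01] roll [np.float64(0.004), np.float64(-3.138)]
[[ 0.519 -0.173  0.099]
 [ 0.517 -0.173  0.1  ]
 [ 0.52  -0.176  0.1  ]
 [ 0.522 -0.176  0.1  ]
 [ 0.518 -0.173  0.101]
 [ 0.519 -0.173  0.101]
 [ 0.523 -0.178  0.101]
 [ 0.527 -0.179  0.101]]
```

View pics/g9.png

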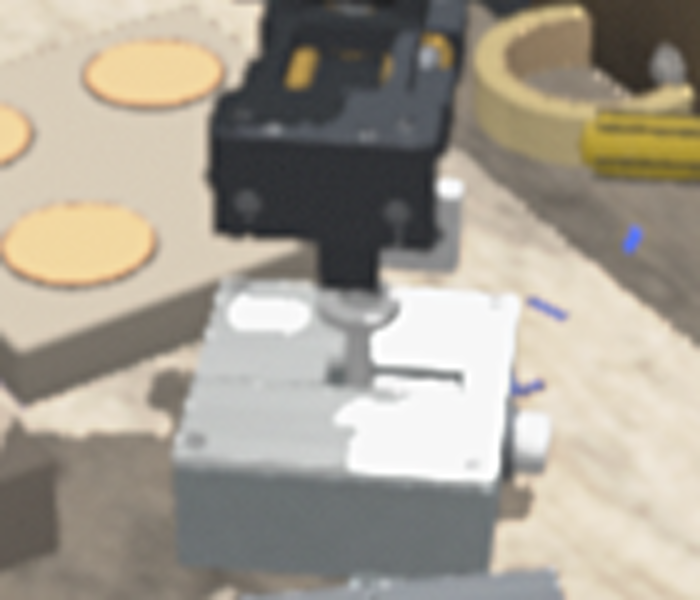

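Emit:
jog_arm:
  deltas:
    - {"travel": [0,-0.2,0],"roll": 0,"jaw": 1.0}
    - {"travel": [0,-0.4,0],"roll": 0,"jaw": 1.0}
    - {"travel": [0,-0.6,0],"roll": 0,"jaw": 1.0}
    - {"travel": [0,-0.8,0],"roll": 0,"jaw": 1.0}
    - {"travel": [0,-1.1,0],"roll": 0,"jaw": 1.0}

```text
time: 8.13
tcp_pos: [0.5266, -0.1574, 0.0885]
tcp_rot: [-0.137, 0.135, 0.694, -0.694]
contact_force: [-0.6, 0.2, -1.1]
gripper_width: 0.113
```

```bash
python3 t.py .5265 -.157 .07 -112.4; python3 look.py g10
```

```text
t 8.13 tcp [ 0.5266 -0.1574  0.0885] jawyaw -112.2 tilt [ 0.003 -1.    -0.   ] q6 1.45 w 9.9 F [-0.6  0.2 -1.1]
travel [ 0.01  0.74 -0.01] roll [np.float64(0.004), np.float64(-3.138)]
[[ 0.518 -0.17   0.126]
 [ 0.519 -0.173  0.127]
 [ 0.527 -0.176  0.127]
 [ 0.521 -0.174  0.127]
 [ 0.524 -0.176  0.128]
 [ 0.515 -0.171  0.128]
 [ 0.525 -0.177  0.129]
 [ 0.518 -0.173  0.129]]
```

View pics/g10.png

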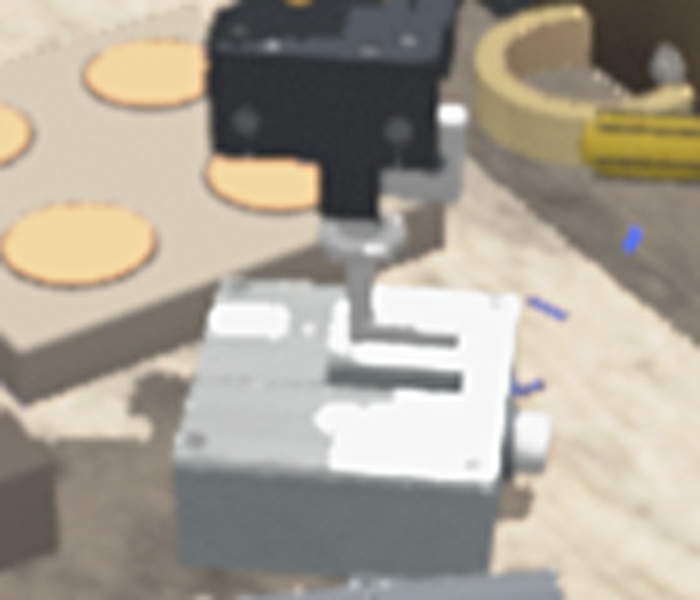

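```bash
python3 - <<'E'
from h import *
c=r.capture("top"); X=cloud(c)
for X,nm in((X,"now"),(np.load("top0.npz")["X"],"t0"),(np.load("side0.npz")["X"],"s0")):
  for yaw in(-6.4,):
    th=np.radians(yaw);Rm=np.array([[np.cos(th),np.sin(th)],[-np.sin(th),np.cos(th)]])
    L=((X[...,:2]-[.4925,-.2995])@Rm.T)*1000; P=(abs(X[...,2]-.05)<.005)&(abs(L[...,0]-15)<60)&(abs(L[...,1])<40)
    l=L[P]
    for a,b in((-35,-25),(-25,-15),(-15,-5),(-5,2)):
        y=np.sort(l[(l[:,0]>a)&(l[:,0]<b)][:,1]); g=np.diff(y); i=g.argmax(); print(nm,(a,b),"out",y[0].round(1),y[-1].round(1),"gap",y[i].round(1),y[i+1].round(1))
    z=l[abs(l[:,1])<5][:,0]; print("notch end x",np.sort(z)[:4].round(1),"open",l[:,0].min().round(1),"max",l[:,0].max().round(1))
d=[x for x in r.recognise(c,"spare_key")][:1]; print(w(c,d[0]["centre"]) if d else 0)
E
python3 t.py .4925 -.2995 .0885 -6.4
```

```text
now (-35, -25) out -27.6 29.6 gap -9.0 9.9
now (-25, -15) out -28.4 29.2 gap -8.6 9.5
now (-15, -5) out -27.7 28.7 gap -9.0 10.0
now (-5, 2) out -28.4 29.3 gap -8.6 9.5
notch end x [4.6 4.8 4.9 5.1] open -37.3 max 66.3
t0 (-35, -25) out -27.7 28.6 gap -9.0 9.8
t0 (-25, -15) out -28.4 29.3 gap -8.6 9.5
t0 (-15, -5) out -27.7 28.9 gap -9.0 10.0
t0 (-5, 2) out -28.4 29.4 gap -8.6 9.5
notch end x [4.2 4.5 4.8 5. ] open -37.5 max 66.3
s0 (-35, -25) out -29.0 30.1 gap -6.4 9.5
s0 (-25, -15) out -28.5 31.7 gap -8.3 9.3
s0 (-15, -5) out -28.8 31.7 gap -4.9 8.6
s0 (-5, 2) out -29.2 30.7 gap -6.7 10.4
notch end x [-8.4  3.6  3.9  3.9] open -38.3 max 65.3
[ 0.49527441 -0.44201428  0.08942489]
t 8.28 tcp [ 0.5271 -0.1576  0.0889] jawyaw -112.2 tilt [ 0.001 -1.     0.   ] q6 1.45 w 9.7 F [-0.3  0.3 -1.6]
travel [-0.86  0.01  5.78] roll [np.float64(-1.846), np.float64(1.295)]
```

```bash
python3 t.py .4408 -.2934 .0885 -6.4
```

```text
t 8.28 tcp [ 0.5271 -0.1576  0.0889] jawyaw -112.2 tilt [ 0.001 -1.     0.   ] q6 1.45 w 9.7 F [-0.3  0.3 -1.6]
travel [1.15 0.02 6.33] roll [np.float64(-1.846), np.float64(1.295)]
```

Emit:
jog_arm:
  deltas:
    - {"travel": [0.1,-0.2,0.6],"roll": -0.12,"jaw": 1.0}
    - {"travel": [0.25,-0.3,1.4],"roll": -0.24,"jaw": 1.0}
    - {"travel": [0.4,-0.3,2.2],"roll": -0.36,"jaw": 1.0}
    - {"travel": [0.55,-0.3,3.0],"roll": -0.48,"jaw": 1.0}
    - {"travel": [0.7,-0.3,3.9],"roll": -0.6,"jaw": 1.0}

```text
time: 8.7
tcp_pos: [0.4735, -0.2417, 0.0962]
tcp_rot: [0.077, -0.078, 0.703, -0.703]
contact_force: [0.1, -0.0, -1.2]
gripper_width: 0.113
```

```bash
python3 t.py .4408 -.2934 .0950 -6.4
```

```text
t 8.7 tcp [ 0.4735 -0.2417  0.0962] jawyaw -77.4 tilt [ 0.001 -1.    -0.001] q6 0.66 w 10.0 F [ 0.1 -0.  -1.2]
travel [1.73 0.05 1.73] roll [np.float64(-1.24), np.float64(1.902)]
```

Emit:
jog_arm:
  deltas:
    - {"travel": [0.5,0,0.5],"roll": -0.12,"jaw": 1.0}
    - {"travel": [0.9,0,0.9],"roll": -0.24,"jaw": 1.0}
    - {"travel": [1.3,0,1.3],"roll": -0.36,"jaw": 1.0}
    - {"travel": [1.6,0,1.6],"roll": -0.48,"jaw": 1.0}
    - {"travel": [1.73,0,1.73],"roll": -0.6,"jaw": 1.0}

```text
time: 9.12
tcp_pos: [0.4399, -0.2944, 0.0959]
tcp_rot: [0.283, -0.284, 0.648, -0.647]
contact_force: [0.3, 0.2, -1.6]
gripper_width: 0.111
```

Emit:
jog_arm:
  deltas:
    - {"travel": [0,0,0],"roll": -0.12,"jaw": 1.0}
    - {"travel": [0,0,0],"roll": -0.24,"jaw": 1.0}
    - {"travel": [0,0,0],"roll": -0.36,"jaw": 1.0}
    - {"travel": [0,0,0],"roll": -0.48,"jaw": 1.0}
    - {"travel": [0,0,0],"roll": -0.62,"jaw": 1.0}

```text
time: 9.53
tcp_pos: [0.4397, -0.2943, 0.0956]
tcp_rot: [0.465, -0.465, 0.534, -0.532]
contact_force: [1.3, -0.5, -1.0]
gripper_width: 0.111
```

```bash
sed -i 's/u,v=pix.*/u,v=pix(c,np.array([.47,-.297,.07])).astype(int)/; s/-60:v+60,u-70:u+70/-80:v+50,u-80:u+80/' look.py;  python3 look.py p1 >/dev/null; python3 t.py .4408 -.2934 .036 -6.4
python3 - <<'E'
from h import *
c=r.capture("side")
for P in ([.4408,-.2934,.113],[.4408,-.2934,.075]): print(pix(c,np.array(P)), ((pix(c,np.array(P))-pix(c,np.array([.47,-.297,.07])).astype(int)+[80,80])*5).round())
E
```

```text
t 9.58 tcp [ 0.4397 -0.2943  0.0956] jawyaw -7.3 tilt [-0.001 -1.    -0.003] q6 -0.68 w 9.8 F [-0.9 -0.3 -1. ]
travel [-0.04  2.38  0.05] roll [np.float64(-0.016), np.float64(3.125)]
[296.26453648 244.52832921] [301. 303.]
[297.09721011 264.17371877] [305. 401.]
```

View pics/p1.png

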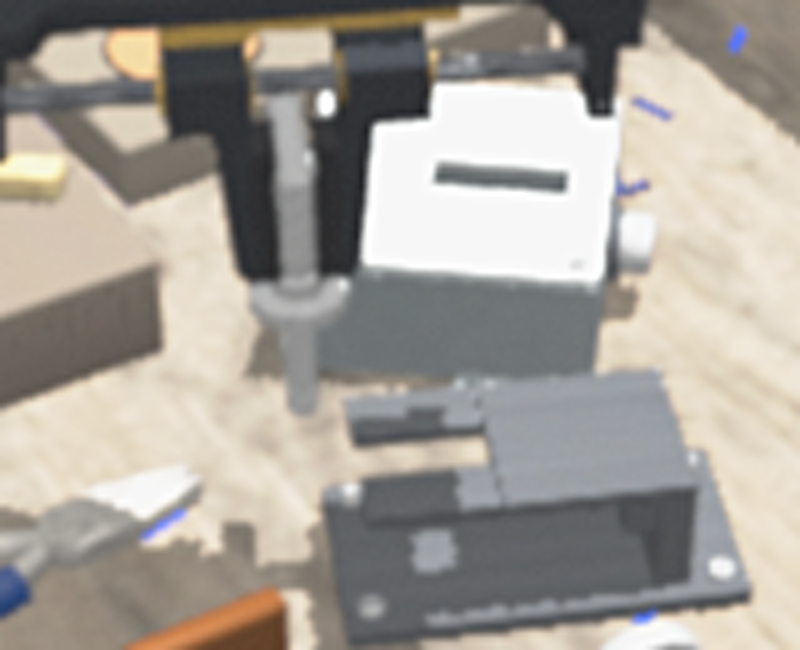

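Emit:
jog_arm:
  deltas:
    - {"travel": [-0.04,0.8,0.05],"roll": -0.015,"jaw": 1.0}
    - {"travel": [-0.04,1.5,0.05],"roll": -0.015,"jaw": 1.0}
    - {"travel": [-0.04,2.1,0.05],"roll": -0.015,"jaw": 1.0}
    - {"travel": [-0.04,2.36,0.05],"roll": -0.015,"jaw": 1.0}
    - {"travel": [-0.04,2.38,0.05],"roll": -0.015,"jaw": 1.0}

```text
time: 10.05
tcp_pos: [0.4405, -0.2929, 0.0349]
tcp_rot: [0.467, -0.467, 0.533, -0.529]
contact_force: [-0.0, 0.3, -2.3]
gripper_width: 0.111
```

```bash
python3 look.py p2 >/dev/null; python3 t.py .4915 -.2991 .036 -6.4
```

```text
t 10.1 tcp [ 0.4409 -0.2933  0.0359] jawyaw -7.3 tilt [-0.002 -1.    -0.003] q6 -0.68 w 9.9 F [ 0.2  1.1 -1.2]
travel [-0.03 -0.01  2.04] roll [np.float64(-0.016), np.float64(3.126)]
```

View pics/p2.png

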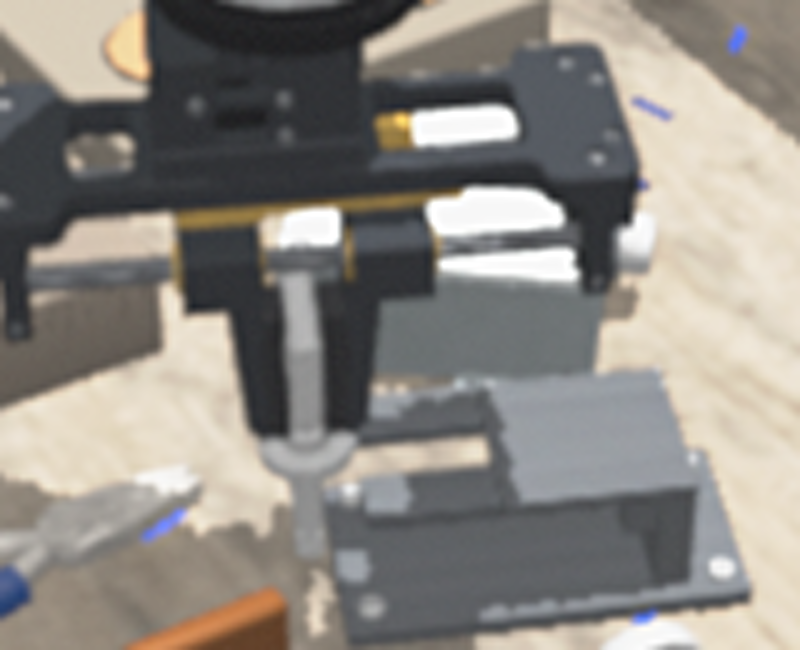

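Emit:
jog_arm:
  deltas:
    - {"travel": [-0.02,0,0.4],"roll": -0.015,"jaw": 1.0}
    - {"travel": [-0.03,0,0.8],"roll": -0.015,"jaw": 1.0}
    - {"travel": [-0.03,0,1.2],"roll": -0.015,"jaw": 1.0}
    - {"travel": [-0.03,0,1.6],"roll": -0.015,"jaw": 1.0}
    - {"travel": [-0.03,0,1.9],"roll": -0.015,"jaw": 1.0}

```text
time: 10.52
tcp_pos: [0.4892, -0.2991, 0.0368]
tcp_rot: [0.47, -0.471, 0.528, -0.527]
contact_force: [-0.1, 0.7, -1.3]
gripper_width: 0.11
```

```bash
python3 look.py p3 >/dev/null; python3 t.py .4915 -.2991 .0325 -6.4
```

```text
t 10.57 tcp [ 0.4901 -0.2992  0.0367] jawyaw -6.5 tilt [-0.    -1.    -0.001] q6 -0.64 w 9.6 F [-0.2  0.7 -1.4]
travel [-0.01  0.17  0.06] roll [np.float64(-0.001), np.float64(3.14)]
```

View pics/p3.png

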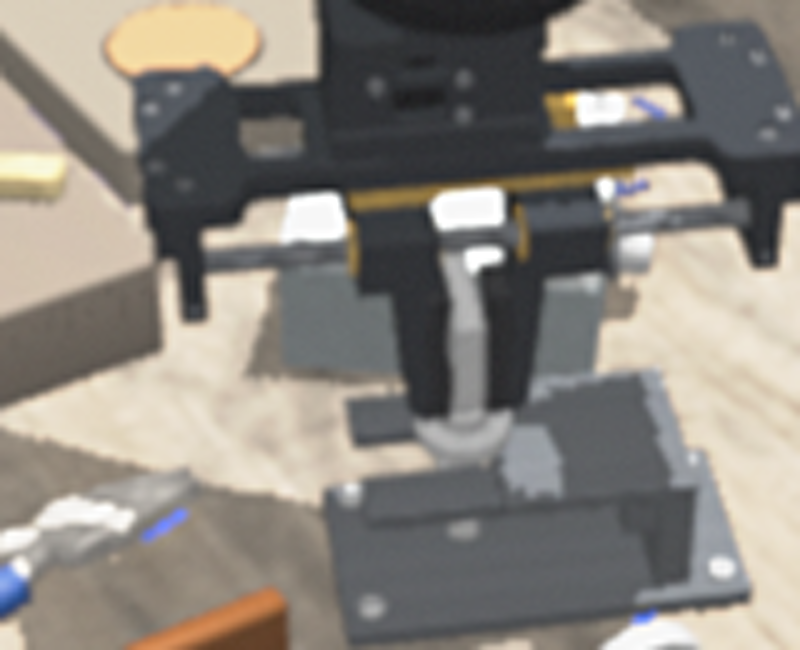

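Emit:
jog_arm:
  deltas:
    - {"travel": [0,0.08,0.05],"roll": 0,"jaw": 1.0}
    - {"travel": [0,0.15,0.05],"roll": 0,"jaw": 1.0}
    - {"travel": [0,0.17,0.05],"roll": 0,"jaw": 1.0}

```text
time: 10.82
tcp_pos: [0.491, -0.2993, 0.0323]
tcp_rot: [0.471, -0.471, 0.528, -0.527]
contact_force: [-0.2, -1.3, 3.0]
gripper_width: 0.109
```

```bash
python3 t.py .4915 -.2991 .0325 -6.4
```

```text
t 10.82 tcp [ 0.491  -0.2993  0.0323] jawyaw -6.5 tilt [-0.    -1.    -0.001] q6 -0.64 w 9.5 F [-0.2 -1.3  3. ]
travel [-0.01 -0.01  0.02] roll [np.float64(-0.002), np.float64(3.14)]
```

Emit:
jog_arm:
  deltas:
    - {"travel": [0,0,0],"roll": 0,"jaw": 0.8}
    - {"travel": [0,0,0],"roll": 0,"jaw": 0.7}
    - {"travel": [0,0,0],"roll": 0,"jaw": 0.6}
    - {"travel": [0,0,0],"roll": 0,"jaw": 0.55}
    - {"travel": [0,0,0],"roll": 0,"jaw": 0.55}

```text
time: 11.23
tcp_pos: [0.491, -0.2994, 0.0325]
tcp_rot: [0.471, -0.471, 0.528, -0.527]
contact_force: [0.1, 1.0, -0.6]
gripper_width: 0.441
```

```bash
python3 look.py p4 >/dev/null; python3 t.py .4915 -.2991 .17 -6.4
```

```text
t 11.28 tcp [ 0.491  -0.2994  0.0324] jawyaw -6.5 tilt [-0.    -1.    -0.001] q6 -0.64 w 39.7 F [-0.7 -0.   0.3]
travel [-0.01 -5.5   0.01] roll [np.float64(-0.002), np.float64(3.14)]
```

View pics/p4.png

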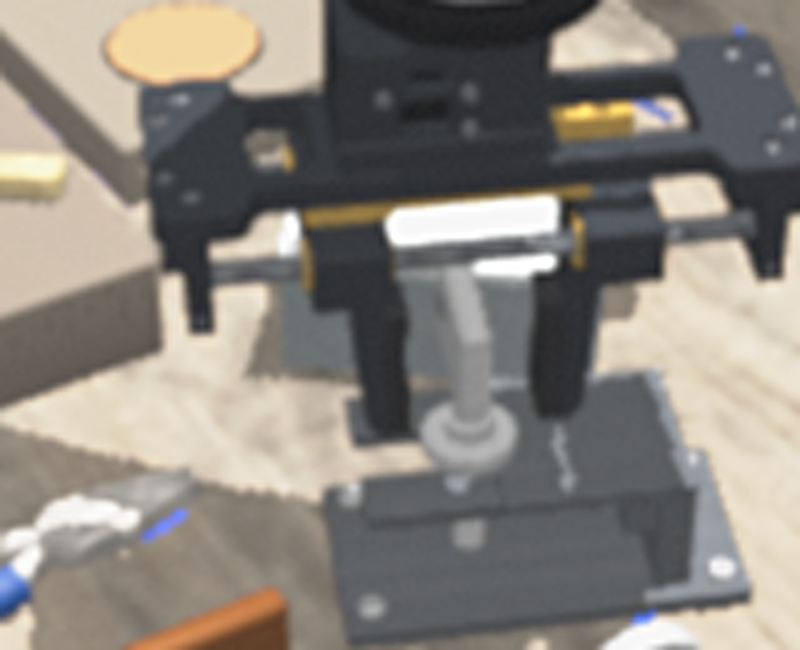

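The key hangs by its collar, released at about (465,430) in the crop. I withdraw straight up, then swing clear to look from above.

Emit:
jog_arm:
  deltas:
    - {"travel": [0,-0.6,0],"roll": 0,"jaw": 0.5}
    - {"travel": [0,-1.6,0],"roll": 0,"jaw": 0.5}
    - {"travel": [0,-3.0,0],"roll": 0,"jaw": 0.5}
    - {"travel": [0,-4.5,0],"roll": 0,"jaw": 0.5}
    - {"travel": [0,-5.5,0],"roll": 0,"jaw": 0.5}

```text
time: 11.7
tcp_pos: [0.4915, -0.2997, 0.1734]
tcp_rot: [-0.471, 0.471, -0.527, 0.528]
contact_force: [0.6, -0.6, 0.7]
gripper_width: 0.498
```

```bash
python3 t.py .45 -.02 .19
```

```text
t 11.7 tcp [ 0.4915 -0.2997  0.1734] jawyaw -6.5 tilt [ 0.002 -1.     0.002] q6 -0.64 w 43.8 F [ 0.6 -0.6  0.7]
travel [-10.93  -0.69  -2.92] roll None
```

Emit:
jog_arm:
  deltas:
    - {"travel": [-1.5,-0.7,-0.4],"roll": 0,"jaw": 0.5}
    - {"travel": [-3.0,-0.7,-0.8],"roll": 0,"jaw": 0.5}
    - {"travel": [-4.5,-0.7,-1.2],"roll": 0,"jaw": 0.5}
    - {"travel": [-6.0,-0.7,-1.6],"roll": 0,"jaw": 0.5}
    - {"travel": [-7.0,-0.7,-2.0],"roll": 0,"jaw": 0.5}

```text
time: 12.12
tcp_pos: [0.4608, -0.1173, 0.1907]
tcp_rot: [-0.471, 0.471, -0.526, 0.528]
contact_force: [-0.1, 0.1, 0.7]
gripper_width: 0.504
```

Run:
```python
from h import *
from m import ang
for i,n in enumerate(["top","side"]):
    c=r.capture(n); X=cloud(c); ok=c["depth"]>0
    u,v=pix(c,np.array([.49,-.36,.06])).astype(int); a=cv2.resize(c["image"][v-75:v+75,u-75:u+75][...,::-1],(400,400)); A=a if i==0 else np.hstack([A,a])
    def reg(cx,cy,R,z0,z1): return X[ok&(np.hypot(X[...,0]-cx,X[...,1]-cy)<R)&(X[...,2]>z0)&(X[...,2]<z1)]
    for nm,b in dict(bow=(.4915,-.299,.06,.075,.12),bowtop=(.4915,-.299,.06,.098,.12),spare=(.5,-.445,.04,.07,.12)).items():
        P=reg(*b)
        if len(P)>5: print(n,nm,len(P),P.mean(0).round(4),P.min(0).round(3),P.max(0).round(3),ang(P))
    for q in ["interlock_key","spare_key","free_rest_seat"]:
        for d in r.tip_of(c,q)[:2]: print(q,round(d["conf"],2),w(c,d["centre"]).round(3))
cv2.imwrite("pics/f.png",A); s=r.read_state(); print(s["time"],s["tcp_pos"],s["contact_force"])
```

```text
top bow 282 [ 0.4905 -0.2887  0.0989] [ 0.485 -0.312  0.075] [ 0.499 -0.265  0.108] (array([ 492.1, -288.8]), array([47.9, 10.8]), 83.11183166503906)
top bowtop 207 [ 0.4915 -0.2889  0.1036] [ 0.485 -0.312  0.099] [ 0.499 -0.266  0.108] (array([ 492.1, -288.9]), array([47.1, 10.6]), 83.11183166503906)
top spare 205 [ 0.495  -0.4456  0.0987] [ 0.478 -0.454  0.07 ] [ 0.514 -0.44   0.113] (array([ 496.2, -446.8]), array([36.9,  9.2]), 10.297234535217285)
interlock_key 0.91 [ 0.489 -0.298  0.046]
interlock_key 0.8 [ 0.4   -0.398  0.043]
spare_key 0.63 [ 0.497 -0.447  0.052]
free_rest_seat 0.72 [ 0.49  -0.298  0.051]
side bow 276 [ 0.4891 -0.2954  0.0957] [ 0.484 -0.314  0.075] [ 0.498 -0.266  0.106] (array([ 490.9, -289.4]), array([48.5, 10.1]), 83.39340209960938)
side bowtop 153 [ 0.4902 -0.2914  0.1032] [ 0.484 -0.313  0.098] [ 0.498 -0.266  0.106] (array([ 491., -289.]), array([47.6, 10.1]), 83.39340209960938)
side spare 508 [ 0.4944 -0.4491  0.0937] [ 0.477 -0.454  0.07 ] [ 0.514 -0.441  0.11 ] (array([ 495.6, -447. ]), array([37.1, 10.3]), 7.6301751136779785)
interlock_key 0.97 [ 0.399 -0.394  0.04 ]
interlock_key 0.61 [ 0.493 -0.299  0.05 ]
spare_key 0.75 [ 0.497 -0.449  0.052]
free_rest_seat 0.64 [ 0.493 -0.299  0.049]
12.5167 [ 0.46190138 -0.12123674  0.19021566] [-1.07795416 -0.13454432 -1.0730066 ]
```

View pics/f.png

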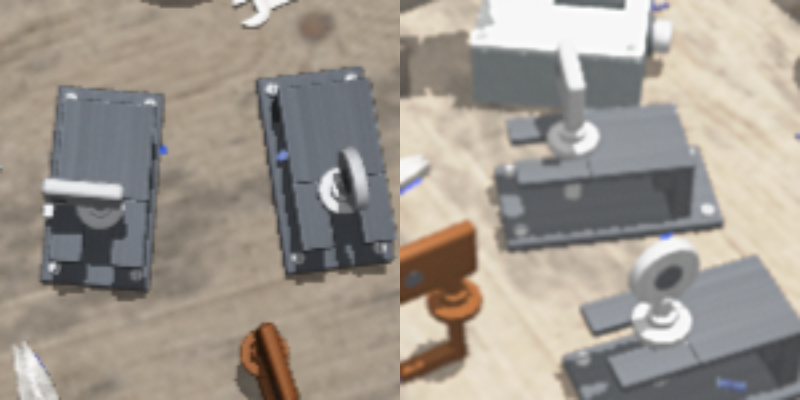

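```bash
python3 -c "
from workcell import r
print(r.close_job(), r.read_state()['time'])"
```

```text
the job is handed in; nothing more can be done
the job is handed in; nothing more can be done
```

The interlock key now hangs by its collar in the notch of the empty rest (the middle one), and I handed the job in at about 12.5 s of the 58 s. The hand-in gives no verdict.

**What I did:** I gripped the steel key by its rectangular bow and turned it about 124° clockwise until the bit lay along the slot. I then lifted it out, slid it into the notch from the open end, let go and moved the arm clear.

**Last checks:**
- **Position:** the key's stem is about 2 mm from the measured seat at the back of the notch.
- **Height:** the top of the bow is at about 0.107 m, where it was on the cover, so the collar is lying on the plate.
- **Upright:** the key looks upright in both camera views.
- **Spare key:** it reads within about 1 mm of where it was.
- **Forces:** the tool readings I took were all about 3 N or less.

**What disagreed with the task text:**
- **Fingertip height:** in the camera's depth picture the real fingertips were about 36 mm higher than the stated TCP. With the TCP reported below the cover there was still no contact, so I used the camera height.
- **Starting angle:** the bow was about 124° anticlockwise from the slot's +x, not 43 to 80°. I went by the pictures, and the bit came up through the slot without resistance.

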